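# Snap the seed tray lid shut all round

## Robot

A 7-joint arm with a two-finger parallel gripper is mounted at the origin on the work surface. World frame = base frame: x ahead of the robot, y to its left, z up, the work surface at z = 0. Lengths are in m, angles in rad, forces in N, time in s.
With the tool pointing down it reaches from about 0.425 to 0.875 m from the base axis. Payload 4.7 kg.
Tool frame: the origin (TCP) lies between the finger pads; the fingertips stand 14 mm ahead of it and the grasp point (between the pads) lies 5 mm behind it; z points along the fingers, y is the line along which they close (so a half turn about z gives the same grasp; the last joint's range is limited). The gripper opens to 87 mm and grips with 3 to 60 N. Pads are 19 mm wide; open, the fingers measure 117 mm over their backs; the gripper's body (75 mm by 190 mm) begins 51 mm behind the grasp point.
Start: joints at [1.248, 0.321, -0.07, 1.45, 0.023, 1.371, -0.057], TCP at [0.215, -0.614, 0.237] pointing down, gripper open.
Joint ranges: [-2.86, 2.86], [-0.3, 2.09], [-1.38, 1.24], [0.06, 2.45], [-1.56, 4.7], [0.09, 2.05], [-2.69, 2.69]. Speed limits (rad/s): [2.57, 2.57, 3.14, 3.14, 3.14, 3.14, 3.14].

## Interface

Orientations are given as a rotation vector (axis times angle).
In Python, from bench import get_state, get_image, camera_params, close_job gives the robot as it stands. The module is installed in compiled form; this text tells all that it offers.
- The arm moves only by the tool arm_command, never from a script. Its argument "motion" is a list of rows, each a list of 5 numbers: the finger opening in mm, from 0 to 87, then the shift along the tool's x, y, z in mm, then the turn about the tool's z in degrees. In form: [[gripper, x, y, z, spin], ...]. A call has 1 to 5 rows; each row is the pose to reach, as a shift and turn from the pose commanded when the call began, along the tool's axes at that moment; what a row does not reach only later rows make up. A row lasts 1/12 s, in which the tool goes at most 41.7 mm and 7.16 degrees, less where a joint would pass 70% of its speed; a pose out of reach is approached as far as the arm can. A call with a gripper value outside its range is refused whole. The fingers move at their own pace and stop on an object; "newtons" is the grip in N (left out, the last holds). Time passes only in rows, so rows that repeat a pose let the fingers close. It gives the time, the measured TCP pose, the force, the opening and the grip force at its end, in the units of the state.
- get_state(): the state, without advancing time (a new reading comes with each control period).
- get_image(name): name is "scene" or "top"; returns (picture, depth): 420x560x3 uint8, red, green, blue; 420x560 float32, m along the optical axis (not along the pixel's ray), 0 where there is no reading.
- camera_params(name): a dict with "intrinsics" (3x3 intrinsics, pixels), "D" ([k1, k2, p1, p2, k3] as OpenCV has them; the pictures are not rectified), "extrinsics" (4x4, takes a point from camera to world coordinates). Camera axes: x right, y down, z forward; pixel columns grow to the right and rows downward; lengths in m; the calibration is good to about 2 mm. A picture is of the moment at which its call begins. camera_params takes no time and is no camera call.
- close_job(): hands the job in; it is judged then, once.
The state is a dict: "time": time; "joint_positions": joint angles; "qd": joint speeds; "joint_torque": joint torques, N m; "position": TCP position; "tool_rot": TCP orientation; "ft_force": force on the tool from outside, world axes, zero at the start; "torque": the same for the moment, N m; "grip_width": opening from 0.0 (shut) to 1.0 (fully open); "grip_force": force on a finger pad.
Only numpy, scipy, OpenCV 4.12 (cv2) and the standard library are available. Lean on these libraries where they do the work, as an engineer would, in place of code of your own. Each camera call takes 0.05 s, during which the arm holds its last target. There are 200 camera calls.

## Task

Press down the green snap sections all round the rim of the clear seed tray's lid, section by section, until all six have clicked shut. Only press with the fingertips: the tray stays standing on the table about where it is, and is not lifted, tipped or shoved away; leave the other things on the table where they stand, and finish with the hand clear.

Things in the scene. Friction and masses are not known exactly. Their poses are not given: they have to be found in the camera images.
- tray: Clear plastic seed tray holding small clay pots, lid on, loose, 0.65 to 1 kg; 192 x 262 mm (x, y) over the small catches outside the rim, lid plate 176 x 246, its top at 60 mm, raised centre panel 106 x 176 with top at 70 mm; walls 160 x 230. Six green snap sections lie round the rim. Origin: centre of underside; x the short way (from the robot at yaw 0), y the long way (left), z up.
- top_near_left (a point): Middle of the upper face of the green snap section on the robot's side of the rim, left half (tray -x, +y), at (-74, 57) mm from the tray's origin; the section is 24 mm along tray x, 95 mm along y, 10 mm thick. The point moves with it: 78 mm above the table when open (standing proud), 70 mm when shut (flush with the centre panel).
- clip_near_left (a joint): How far this section is pressed down: 0 = open, 0.008 m = shut, with slightly springy stops at both ends. It slides straight down relative to the tray; it resists with about 5 N at first, falling to none halfway (4 mm), beyond which it snaps down and stays shut by itself; released before that, it springs back up. Open or, for some, already shut at the start.
- top_near_right (a point): Middle of the upper face of the green snap section on the robot's side of the rim, right half (-x, -y), at (-74, -57) mm from the tray's origin; the section is 24 mm along tray x, 95 mm along y, 10 mm thick. The point moves with it: 78 mm above the table when open (standing proud), 70 mm when shut (flush with the centre panel).
- clip_near_right (a joint): How far this section is pressed down: 0 = open, 0.008 m = shut, with slightly springy stops at both ends. It slides straight down relative to the tray; it resists with about 5 N at first, falling to none halfway (4 mm), beyond which it snaps down and stays shut by itself; released before that, it springs back up. Open or, for some, already shut at the start.
- top_right (a point): Middle of the upper face of the green snap section on the right-hand short end (-y), at (0, -109) mm from the tray's origin; the section is 100 mm along tray x, 24 mm along y, 10 mm thick. The point moves with it: 78 mm above the table when open (standing proud), 70 mm when shut (flush with the centre panel).
- clip_right (a joint): How far this section is pressed down: 0 = open, 0.008 m = shut, with slightly springy stops at both ends. It slides straight down relative to the tray; it resists with about 5 N at first, falling to none halfway (4 mm), beyond which it snaps down and stays shut by itself; released before that, it springs back up. Open or, for some, already shut at the start.
- top_far_right (a point): Middle of the upper face of the green snap section on the far side of the rim, right half (+x, -y), at (74, -57) mm from the tray's origin; the section is 24 mm along tray x, 95 mm along y, 10 mm thick. The point moves with it: 78 mm above the table when open (standing proud), 70 mm when shut (flush with the centre panel).
- clip_far_right (a joint): How far this section is pressed down: 0 = open, 0.008 m = shut, with slightly springy stops at both ends. It slides straight down relative to the tray; it resists with about 5 N at first, falling to none halfway (4 mm), beyond which it snaps down and stays shut by itself; released before that, it springs back up. Open or, for some, already shut at the start.
- top_far_left (a point): Middle of the upper face of the green snap section on the far side of the rim, left half (+x, +y), at (74, 57) mm from the tray's origin; the section is 24 mm along tray x, 95 mm along y, 10 mm thick. The point moves with it: 78 mm above the table when open (standing proud), 70 mm when shut (flush with the centre panel).
- clip_far_left (a joint): How far this section is pressed down: 0 = open, 0.008 m = shut, with slightly springy stops at both ends. It slides straight down relative to the tray; it resists with about 5 N at first, falling to none halfway (4 mm), beyond which it snaps down and stays shut by itself; released before that, it springs back up. Open or, for some, already shut at the start.
- top_left (a point): Middle of the upper face of the green snap section on the left-hand short end (+y), at (0, 109) mm from the tray's origin; the section is 100 mm along tray x, 24 mm along y, 10 mm thick. The point moves with it: 78 mm above the table when open (standing proud), 70 mm when shut (flush with the centre panel).
- clip_left (a joint): How far this section is pressed down: 0 = open, 0.008 m = shut, with slightly springy stops at both ends. It slides straight down relative to the tray; it resists with about 5 N at first, falling to none halfway (4 mm), beyond which it snaps down and stays shut by itself; released before that, it springs back up. Open or, for some, already shut at the start.
- dibber: Bystander: wooden T-handled dibber with steel point, lying, 210 mm long, 22 mm thick, T 102 mm wide; origin under the shaft, x along the shaft towards the point
- twine: Bystander: cork-coloured twine spool standing, 60 mm wide, 60 mm high; origin centre of underside
- clay_pot: Bystander: small terracotta pot, 72 mm wide, 65 mm high; origin centre of underside
- grey_pot: Bystander: grey ceramic pot, 124 mm wide, 110 mm high; origin centre of underside
- cloche: Bystander: small glass cloche with a knob, 124 mm wide, 144 mm high; origin centre of underside
- label_jar: Bystander: green glass jar with plant labels, 68 mm wide, 125 mm high with the labels; origin centre of underside

How it is judged:
By the outcome, as a careful person would: the job done as asked, in the order asked, and still so for the second after the job is handed in, with the robot touching nothing.
It also fails if it takes over 48 s, if anything falls off the work surface, if the arm or the gripper's body presses on something with over 40 N, if the wrist force passes 120 N, or if a joint passes its speed limit or range.

## Working session

There is one attempt and no reset: what is moved stays moved. The work goes in short steps, Python scripts to look and compute and a tool call to move; the robot and the scene stay as the last step left them, time stands still between calls to the robot, and variables do not carry over. Pictures are saved under pics/ and viewed, at most 10 in all, crops included, and the job is handed in when it is done.

Besides the shell and the picture viewer there is one more tool, called after ">>>" by a JSON object that holds its "op" and its "data", one argument or row to a line. arm_command: Moves the arm, as the interface text tells. Its arguments: {"type":"object","properties":{"motion":{"type":"array"},"newtons":{"type":"number"}},"required":["motion"]}

```bash
mkdir -p pics; python3 - <<'E'
from bench import *
import cv2,numpy as np
for n in("scene","top"):
    im,d=get_image(n);cv2.imwrite(f"pics/{n}0.png",im[:,:,::-1]);np.savez(f"{n}0.npz",im=im,d=d)
    p=camera_params(n);print(n,p["intrinsics"],p["D"],p["extrinsics"])
s=get_state();print(s["time"],s["position"],s["tool_rot"],s["ft_force"],s["grip_width"])
E
```

```text
scene [[433.27859567   0.         280.40621778]
 [  0.         433.27859567 207.62392088]
 [  0.           0.           1.        ]] [0.02967329 0.         0.         0.         0.        ] [[-0.34939824  0.79041049 -0.50316213  1.35420878]
 [ 0.9368837   0.28724752 -0.19934342  0.29342599]
 [-0.01303106 -0.54105464 -0.84088648  1.2743091 ]
 [ 0.          0.          0.          1.        ]]
top [[378.86437793   0.         283.5290159 ]
 [  0.         378.86437793 211.33068412]
 [  0.           0.           1.        ]] [0.03539106 0.         0.         0.         0.        ] [[ 0.02759806 -0.98708106  0.15782686  0.46444469]
 [-0.99954687 -0.02535198  0.01622723 -0.02471051]
 [-0.01201637 -0.15820319 -0.98733346  1.24437962]
 [ 0.          0.          0.          1.        ]]
0.1 [ 0.21458609 -0.61304178  0.23557254] [-3.09547426e+00 -5.26270639e-01  6.23670366e-04] [ 0.01166363  0.31217637 -0.30549084] 0.9979096480037986
```

View pics/scene0.png

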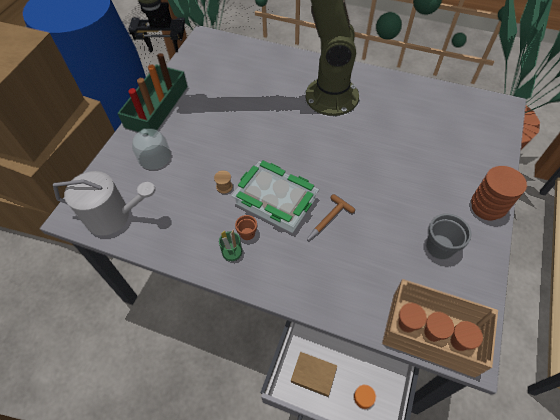

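View pics/top0.png

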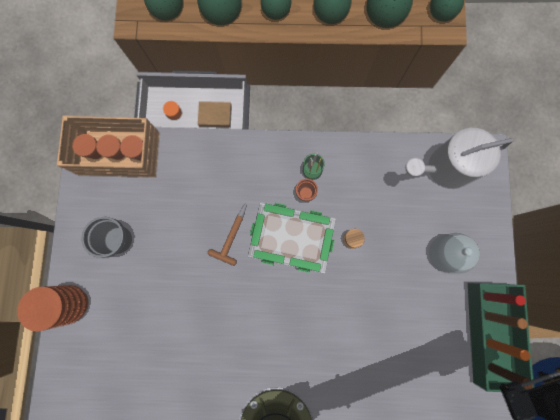

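The top view shows the tray centred near px (292, 238) with its six green sections; the twine is at (355, 238), the terracotta pot at (306, 190), the label jar at (313, 166) and the dibber at (230, 238). Next I'll measure the sections.

```bash
cat > h.py <<'E'
from bench import *
import cv2,numpy as np
NAMES=["near_left","near_right","right","far_right","far_left","left"]
OFF=np.array([[-74,57],[-74,-57],[0,-109],[74,-57],[74,57],[0,109]])/1e3
def cloud(n,im=None,d=None):
    if im is None: im,d=get_image(n)
    p=camera_params(n);h,w=d.shape
    uv=np.stack(np.meshgrid(np.arange(w),np.arange(h)),-1).reshape(-1,1,2).astype(float)
    r=cv2.undistortPoints(uv,p["intrinsics"],p["D"]).reshape(h,w,2)
    P=np.dstack([r*d[...,None],d])
    return im,P@p["extrinsics"][:3,:3].T+p["extrinsics"][:3,3],d>0
def green(im):
    H=cv2.cvtColor(im,cv2.COLOR_RGB2HSV);return (H[...,0]>50)&(H[...,0]<80)&(H[...,1]>130)&(H[...,2]>70)
def tray(n,c):
    im,P,ok=c;m=green(im)&ok&(P[...,2]>.062)&(P[...,2]<.09)&(abs(P[...,0]-.6)<.35)&(abs(P[...,1]+.02)<.2)
    return P[m]
E
python3 - <<'E'
from h import *
for n in("top","scene"):
    z=np.load(n+"0.npz");c=cloud(n,z["im"],z["d"]);Q=tray(n,c)
    (cx,cy),(w,h),a=cv2.minAreaRect((Q[:,:2]*1000).astype(np.float32))
    print(n,len(Q),cx,cy,w,h,a)
    a=a if w<h else a-90
    a=(a+90)%180-90;t=np.radians(a);R=np.array([[np.cos(t),-np.sin(t)],[np.sin(t),np.cos(t)]])
    L=(Q[:,:2]-np.array([cx,cy])/1e3)@R
    for N,o in zip(NAMES,OFF):
        e=np.array([.012,.047]) if abs(o[0])>.05 else np.array([.05,.012])
        k=(abs(L-o)<e).all(1);print(N,k.sum(),np.round(np.median(Q[k,2])*1e3,1),np.round((o@R.T)*1e3+[cx,cy]),a)
    im,P,ok=c
    for nm,r in (("tall",P[...,2]>.03),):
        m=(r&ok&(abs(P[...,0]-.6)<.3)&(abs(P[...,1])<.3)).astype(np.uint8)
        k,l,s,ce=cv2.connectedComponentsWithStats(m)
        for i in range(1,k):
            if s[i,4]>40:
                q=P[l==i];print(np.round(q.min(0)*1e3),np.round(q.max(0)*1e3),s[i,4])
E
```

```text
top 0 0.0 0.0 0.0 0.0 0.0
near_left 0 nan [57. 74.] -90.0
near_right 0 nan [-57.  74.] -90.0
right 0 nan [-109.   -0.] -90.0
far_right 0 nan [-57. -74.] -90.0
far_left 0 nan [ 57. -74.] -90.0
left 0 nan [109.   0.] -90.0
[ 773. -130.   30.] [839. -63. 129.] 298
[ 691. -110.   30.] [761. -40.  69.] 230
[ 465. -169.   51.] [680. 102.  84.] 4584
[ 547. -259.   32.] [ 604. -199.   66.] 284
scene 1029 575.516845703125 -34.356842041015625 261.44110107421875 190.2635498046875 78.84754180908203
near_left 148 74.1 [514.  36.] -11.152458190917969
near_right 139 77.2 [492. -76.] -11.152458190917969
right 145 77.8 [ 554. -141.] -11.152458190917969
far_right 148 69.7 [ 637. -105.] -11.152458190917969
far_left 165 77.7 [659.   7.] -11.152458190917969
left 166 78.3 [597.  73.] -11.152458190917969
[ 465. -172.   31.] [682. 101.  86.] 3367
[ 548. -261.   30.] [ 606. -202.   66.] 239
[ 692. -113.   31.] [765. -41.  72.] 288
[ 775. -133.   30.] [844. -63. 127.] 431
  return _methods._mean(a, axis=axis, dtype=dtype,
  ret = ret.dtype.type(ret / rcount)
```

```bash
python3 - <<'E'
from h import *
z=np.load("top0.npz");im,P,ok=cloud("top",z["im"],z["d"])
print(im[267,305],P[267,305],im[215,315],P[215,315])
H=cv2.cvtColor(im,cv2.COLOR_RGB2HSV)
m=(H[...,0]>45)&(H[...,0]<85)&(H[...,1]>100)&ok&(P[...,2]>.06)&(P[...,2]<.095)&(abs(P[...,0]-.57)<.13)&(abs(P[...,1]+.03)<.16)
Q=P[m];print(len(Q))
r=cv2.minAreaRect((Q[:,:2]*1000).astype(np.float32));print(r)
from scipy.spatial.transform import Rotation as Ro
t=np.radians(-11.15);R=np.array([[np.cos(t),-np.sin(t)],[np.sin(t),np.cos(t)]])
zs=np.load("scene0.npz");c=cloud("scene",zs["im"],zs["d"]);Q2=tray("s",c)
for nm,q,ce in(("top",Q,np.array(r[0])/1e3),("scene",Q2,np.array([.5755,-.0344]))):
  L=(q[:,:2]-ce)@R
  for N,o in zip(NAMES,OFF):
    e=np.array([.008,.04]) if abs(o[0])>.05 else np.array([.04,.008])
    k=(abs(L-o)<e).all(1);print(nm,N,k.sum(),np.round(np.percentile(q[k,2],[10,25,50,75,90])*1e3,1))
T=Ro.from_rotvec(get_state()["tool_rot"]).as_matrix();print(T)
p=get_state()["position"]
for N,o in zip(NAMES,OFF):
  w=np.r_[R@o+[.5735,-.0335],.15];print(N,w.round(3),((w-p)@T*1e3).round())
E
```

```text
[ 89 165 109] [ 0.48121755 -0.07579252  0.07280837] [ 83 156 100] [ 0.64315963 -0.10427064  0.06942011]
1330
((573.5538330078125, -32.30799865722656), (257.61907958984375, 188.03375244140625), 79.48243713378906)
top near_left 137 [70.6 72.  73.5 75.1 76.1]
top near_right 140 [74.2 75.  77.4 78.9 80.4]
top right 131 [74.  75.5 77.3 78.7 80.2]
top far_right 129 [66.  67.4 69.  70.8 72.1]
top far_left 128 [74.5 75.6 77.1 79.  80.1]
top left 128 [74.  76.  77.4 78.9 80. ]
scene near_left 97 [69.9 72.3 74.  75.7 77.5]
scene near_right 87 [74.8 76.  77.7 79.7 80.5]
scene right 86 [75.2 76.3 77.8 79.6 82.2]
scene far_right 87 [66.7 68.1 70.  72.3 73.4]
scene far_left 105 [74.5 76.4 77.9 80.1 81.3]
scene left 99 [74.4 76.6 78.5 79.7 80.7]
[[ 9.43815161e-01  3.30473122e-01 -6.76671003e-04]
 [ 3.30473797e-01 -9.43813794e-01  1.60996611e-03]
 [-1.06600902e-04 -1.74313246e-03 -9.99998475e-01]]
near_left [0.512 0.037 0.15 ] [ 495. -515.   86.]
near_right [ 0.49  -0.075  0.15 ] [ 438. -417.   86.]
right [ 0.552 -0.14   0.15 ] [ 475. -334.   86.]
far_right [ 0.635 -0.104  0.15 ] [ 565. -342.   86.]
far_left [0.657 0.008 0.15 ] [ 623. -440.   86.]
left [0.595 0.073 0.15 ] [ 586. -522.   86.]
```

>>> {"op": "arm_command", "data": {
  "motion": [
    [0,29,-28,0,0],
    [0,58,-56,0,0],
    [0,88,-83,0,0],
    [0,117,-111,0,0],
    [0,146,-139,0,0]
  ]
}}

```text
time: 0.52
position: [0.3071, -0.432, 0.236]
tool_rot: [-3.097, -0.526, 0.001]
ft_force: [1.1, -0.9, 0.0]
grip_width: 0.711
grip_force: 0.0
```

>>> {"op": "arm_command", "data": {
  "motion": [
    [0,29,-28,0,0],
    [0,58,-56,0,0],
    [0,88,-83,0,0],
    [0,117,-111,0,0],
    [0,146,-139,0,0]
  ]
}}

```text
time: 0.93
position: [0.3988, -0.2526, 0.2363]
tool_rot: [3.097, 0.526, -0.001]
ft_force: [0.4, -0.5, 1.1]
grip_width: 0.329
grip_force: 0.0
```

>>> {"op": "arm_command", "data": {
  "motion": [
    [0,29,-28,0,0],
    [0,58,-56,0,0],
    [0,88,-83,0,0],
    [0,117,-111,0,0],
    [0,146,-139,0,0]
  ]
}}

```text
time: 1.35
position: [0.4906, -0.0733, 0.2364]
tool_rot: [3.097, 0.526, -0.0]
ft_force: [0.9, -0.9, -0.7]
grip_width: 0.016
grip_force: 0.0
```

>>> {"op": "arm_command", "data": {
  "motion": [
    [0,0,0,40,0],
    [0,0,0,80,0],
    [0,0,0,116,0],
    [0,0,0,116,0]
  ]
}}

```text
time: 1.68
position: [0.4846, -0.0741, 0.1137]
tool_rot: [-3.091, -0.527, 0.019]
ft_force: [-2.4, -1.4, -0.8]
grip_width: 0.006
grip_force: 0.0
```

>>> {"op": "arm_command", "data": {
  "motion": [
    [0,0,0,0,0],
    [0,0,0,0,0],
    [0,0,0,0,0]
  ]
}}

```text
time: 1.93
position: [0.4923, -0.0756, 0.1232]
tool_rot: [3.095, 0.526, 0.006]
ft_force: [-0.4, 0.7, 0.1]
grip_width: 0.008
grip_force: 0.0
```

```bash
python3 - <<'E'
from h import *
s=get_state();print(s["time"],s["joint_positions"].round(3) if hasattr(s["joint_positions"],'round') else s["joint_positions"],s["position"],s["tool_rot"],s["ft_force"])
im,_=get_image("scene");cv2.imwrite("pics/s1.png",cv2.resize(im[110:290,180:400,::-1],None,fx=3,fy=3))
E
```

```text
1.9333 [ 0.674  0.125 -0.606  1.945  0.081  1.091 -1.2  ] [ 0.49231047 -0.07560305  0.12317785] [3.09536791 0.52553083 0.00633885] [-0.35870273  0.71605154  0.14671408]
```

View pics/s1.png

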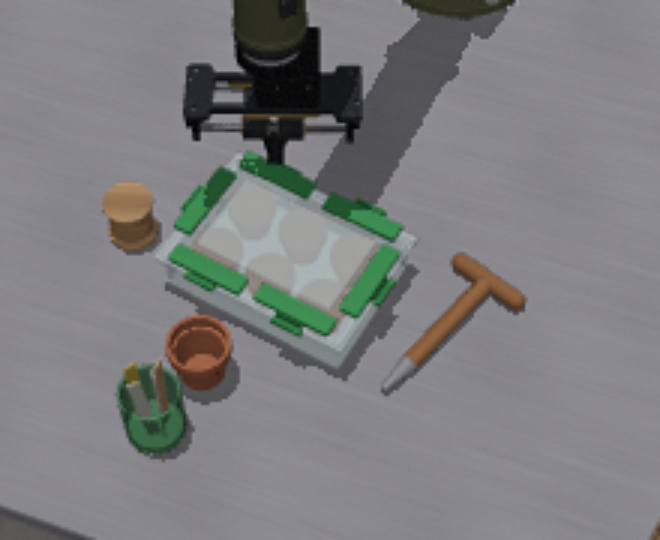

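The crop shows the closed fingertips above the near-right section at about px (278, 165), and the tray hasn't moved. The arm swings after fast moves, so I'll press slowly.

>>> {"op": "arm_command", "data": {
  "motion": [
    [0,0,0,8,0],
    [0,0,0,16,0],
    [0,0,0,22,0],
    [0,0,0,26,0],
    [0,0,0,26,0]
  ]
}}

```text
time: 2.4
position: [0.4893, -0.0751, 0.0932]
tool_rot: [-3.096, -0.526, 0.003]
ft_force: [0.0, -0.6, -0.1]
grip_width: 0.009
grip_force: 0.0
```

>>> {"op": "arm_command", "data": {
  "motion": [
    [0,0,0,2,0],
    [0,0,0,4,0],
    [0,0,0,6,0],
    [0,0,0,8,0],
    [0,0,0,8,0]
  ]
}}

```text
time: 2.82
position: [0.4902, -0.0752, 0.0861]
tool_rot: [-3.097, -0.527, 0.0]
ft_force: [0.2, 0.0, -0.1]
grip_width: 0.006
grip_force: 0.0
```

>>> {"op": "arm_command", "data": {
  "motion": [
    [0,0,0,1,0],
    [0,0,0,2,0],
    [0,0,0,3,0],
    [0,0,0,3,0],
    [0,0,0,3,0]
  ]
}}

```text
time: 3.23
position: [0.4906, -0.0753, 0.0844]
tool_rot: [3.097, 0.526, -0.0]
ft_force: [-2.6, 1.3, 7.2]
grip_width: 0.003
grip_force: 3.4
```

>>> {"op": "arm_command", "data": {
  "motion": [
    [0,0,0,-12,0],
    [0,0,0,-25,0],
    [0,12,28,-25,0],
    [0,25,56,-25,0],
    [0,37,83,-25,0]
  ]
}}

```text
time: 3.65
position: [0.5541, -0.1425, 0.1099]
tool_rot: [3.095, 0.527, 0.003]
ft_force: [0.0, 0.3, 0.7]
grip_width: 0.005
grip_force: 0.0
```

>>> {"op": "arm_command", "data": {
  "motion": [
    [0,0,0,0,0],
    [0,0,0,0,0],
    [0,0,0,5,0],
    [0,0,0,10,0],
    [0,0,0,14,0]
  ]
}}

```text
time: 4.07
position: [0.5519, -0.1402, 0.094]
tool_rot: [-3.097, -0.529, 0.001]
ft_force: [0.2, -0.0, -0.6]
grip_width: 0.005
grip_force: 0.0
```

>>> {"op": "arm_command", "data": {
  "motion": [
    [0,0,0,3,0],
    [0,0,0,6,0],
    [0,0,0,9,0],
    [0,0,0,11,0],
    [0,0,0,11,0]
  ]
}}

```text
time: 4.48
position: [0.5526, -0.1411, 0.0844]
tool_rot: [3.097, 0.527, -0.001]
ft_force: [-3.2, 0.6, 8.0]
grip_width: 0.008
grip_force: 3.9
```

>>> {"op": "arm_command", "data": {
  "motion": [
    [0,0,0,-12,0],
    [0,0,0,-25,0],
    [0,30,-3,-25,0],
    [0,60,-5,-25,0],
    [0,90,-8,-25,0]
  ]
}}

```text
time: 4.9
position: [0.6367, -0.1049, 0.1105]
tool_rot: [3.096, 0.523, 0.004]
ft_force: [-0.5, -1.2, 1.0]
grip_width: 0.005
grip_force: 0.0
```

>>> {"op": "arm_command", "data": {
  "motion": [
    [0,0,0,0,0],
    [0,0,0,0,0],
    [0,0,0,5,0],
    [0,0,0,10,0],
    [0,0,0,14,0]
  ]
}}

```text
time: 5.32
position: [0.6339, -0.1053, 0.094]
tool_rot: [3.097, 0.524, -0.002]
ft_force: [0.6, -0.3, -1.6]
grip_width: 0.006
grip_force: 0.0
```

>>> {"op": "arm_command", "data": {
  "motion": [
    [0,0,0,3,0],
    [0,0,0,6,0],
    [0,0,0,9,0],
    [0,0,0,11,0],
    [0,0,0,11,0]
  ]
}}

```text
time: 5.73
position: [0.6348, -0.1043, 0.0845]
tool_rot: [3.096, 0.526, -0.001]
ft_force: [-2.9, 0.1, 6.0]
grip_width: 0.012
grip_force: 3.1
```

Next is far left.

>>> {"op": "arm_command", "data": {
  "motion": [
    [0,0,0,-12,0],
    [0,0,0,-25,0],
    [0,19,-32,-25,0],
    [0,38,-64,-25,0],
    [0,58,-98,-25,0]
  ]
}}

```text
time: 6.15
position: [0.6586, 0.0074, 0.1105]
tool_rot: [3.097, 0.521, 0.004]
ft_force: [-0.4, 0.7, -0.0]
grip_width: 0.003
grip_force: 0.0
```

>>> {"op": "arm_command", "data": {
  "motion": [
    [0,0,0,0,0],
    [0,0,0,0,0],
    [0,0,0,5,0],
    [0,0,0,10,0],
    [0,0,0,14,0]
  ]
}}

```text
time: 6.57
position: [0.6572, 0.0052, 0.0939]
tool_rot: [3.097, 0.522, -0.001]
ft_force: [-0.1, -0.1, 0.3]
grip_width: 0.004
grip_force: 0.0
```

>>> {"op": "arm_command", "data": {
  "motion": [
    [0,0,0,3,0],
    [0,0,0,6,0],
    [0,0,0,9,0],
    [0,0,0,11,0],
    [0,0,0,11,0]
  ]
}}

```text
time: 6.98
position: [0.6574, 0.007, 0.0845]
tool_rot: [3.096, 0.526, -0.0]
ft_force: [-3.1, -1.7, 7.0]
grip_width: 0.004
grip_force: 3.5
```

>>> {"op": "arm_command", "data": {
  "motion": [
    [0,0,0,-12,0],
    [0,0,0,-25,0],
    [0,-12,-27,-25,0],
    [0,-25,-55,-25,0],
    [0,-37,-82,-25,0]
  ]
}}

```text
time: 7.4
position: [0.5953, 0.0739, 0.1099]
tool_rot: [-3.097, -0.525, -0.003]
ft_force: [0.0, 0.2, -0.1]
grip_width: 0.005
grip_force: 0.0
```

>>> {"op": "arm_command", "data": {
  "motion": [
    [0,0,0,0,0],
    [0,0,0,0,0],
    [0,0,0,5,0],
    [0,0,0,10,0],
    [0,0,0,14,0]
  ]
}}

```text
time: 7.82
position: [0.5959, 0.0714, 0.0938]
tool_rot: [3.097, 0.523, -0.0]
ft_force: [-0.5, -0.4, 0.9]
grip_width: 0.003
grip_force: 0.0
```

>>> {"op": "arm_command", "data": {
  "motion": [
    [0,0,0,3,0],
    [0,0,0,6,0],
    [0,0,0,9,0],
    [0,0,0,11,0],
    [0,0,0,11,0]
  ]
}}

```text
time: 8.23
position: [0.5955, 0.0726, 0.0844]
tool_rot: [3.096, 0.526, -0.001]
ft_force: [-3.6, -1.5, 9.2]
grip_width: 0.004
grip_force: 4.1
```

>>> {"op": "arm_command", "data": {
  "motion": [
    [0,0,0,-12,0],
    [0,0,0,-25,0],
    [0,-30,2,-25,0],
    [0,-60,5,-25,0],
    [0,-91,7,-25,0]
  ]
}}

```text
time: 8.65
position: [0.5117, 0.0365, 0.1095]
tool_rot: [-3.096, -0.528, -0.003]
ft_force: [-0.3, -0.5, 0.7]
grip_width: 0.007
grip_force: 0.0
```

>>> {"op": "arm_command", "data": {
  "motion": [
    [0,0,0,0,0],
    [0,0,0,0,0],
    [0,0,0,5,0],
    [0,0,0,10,0],
    [0,0,0,14,0]
  ]
}}

```text
time: 9.07
position: [0.5126, 0.0369, 0.0942]
tool_rot: [-3.096, -0.528, -0.001]
ft_force: [-0.4, -0.1, -0.6]
grip_width: 0.002
grip_force: 0.0
```

>>> {"op": "arm_command", "data": {
  "motion": [
    [0,0,0,3,0],
    [0,0,0,6,0],
    [0,0,0,9,0],
    [0,0,0,11,0],
    [0,0,0,11,0]
  ]
}}

```text
time: 9.48
position: [0.5119, 0.0365, 0.0844]
tool_rot: [3.097, 0.527, -0.001]
ft_force: [-3.0, -0.1, 9.1]
grip_width: 0.005
grip_force: 4.4
```

>>> {"op": "arm_command", "data": {
  "motion": [
    [0,0,0,-20,0],
    [0,0,0,-50,0],
    [0,0,0,-85,0],
    [0,0,0,-120,0],
    [0,0,0,-150,0]
  ]
}}

```text
time: 9.9
position: [0.5121, 0.0364, 0.2358]
tool_rot: [3.097, 0.527, 0.002]
ft_force: [0.7, -0.6, 0.7]
grip_width: 0.005
grip_force: 0.0
```

>>> {"op": "arm_command", "data": {
  "motion": [
    [0,-8,-27,0,0],
    [0,-15,-55,0,0],
    [0,-22,-82,0,0],
    [0,-30,-110,0,0],
    [0,-30,-130,0,0]
  ]
}}

```text
time: 10.32
position: [0.4385, 0.151, 0.2335]
tool_rot: [3.096, 0.53, -0.001]
ft_force: [0.2, -0.1, -0.4]
grip_width: 0.002
grip_force: 0.0
```

```bash
python3 - <<'E'
from h import *
c=cloud("scene");im=c[0];Q=tray("s",c)
cv2.imwrite("pics/s2.png",cv2.resize(im[110:290,180:400,::-1],None,fx=3,fy=3))
r=cv2.minAreaRect((Q[:,:2]*1000).astype(np.float32));print(r)
t=np.radians(-11.15);R=np.array([[np.cos(t),-np.sin(t)],[np.sin(t),np.cos(t)]])
L=(Q[:,:2]-np.array(r[0])/1e3)@R
for N,o in zip(NAMES,OFF):
    e=np.array([.008,.04]) if abs(o[0])>.05 else np.array([.04,.008])
    k=(abs(L-o)<e).all(1);print(N,k.sum(),np.round(np.percentile(Q[k,2],[25,50,75])*1e3,1))
print(get_state()["position"],get_state()["ft_force"])
E
```

```text
((574.7616577148438, -34.0906982421875), (260.8740539550781, 191.8227081298828), 78.99522399902344)
near_left 91 [68.  70.1 71.9]
near_right 79 [68.5 69.8 71.6]
right 83 [69.1 70.6 71.9]
far_right 89 [68.4 70.1 71.8]
far_left 95 [68.7 70.8 72. ]
left 96 [69.6 70.6 71.9]
[0.43774328 0.15512147 0.23381833] [-1.08970087  2.98407516  0.55989626]
```

View pics/s2.png

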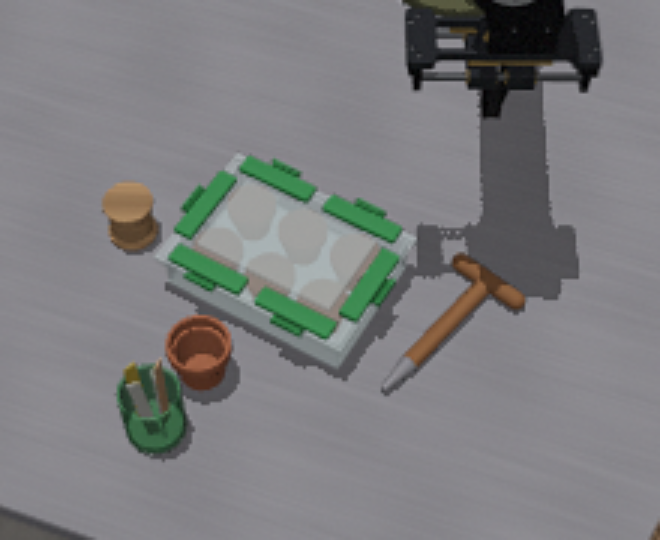

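The picture shows all six sections flush. They measure about 70 mm, the tray (px 285, 250) hasn't moved and the hand is clear at (500, 60). I'll let the arm settle and hand in.

>>> {"op": "arm_command", "data": {
  "motion": [
    [0,0,0,0,0],
    [0,0,0,0,0],
    [0,0,0,0,0],
    [0,0,0,0,0],
    [0,0,0,0,0]
  ]
}}

```text
time: 10.78
position: [0.4409, 0.148, 0.2333]
tool_rot: [-3.097, -0.524, 0.001]
ft_force: [0.6, 0.7, 0.4]
grip_width: 0.005
grip_force: 0.0
```

```bash
python3 -c "from bench import *;print(close_job())"
```

```text
the job is handed in; nothing more can be done
None
```

All six snap sections are pressed shut (each measured at about 70 mm), the tray and the things around it are where they stood, the hand is clear, and the job was handed in at about 11 s.

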